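Hold a spring clip gaping over the job card

TASK

Squeeze the spring clip open by its two upright handles, lift it off its parking fin and lower it, square and upright, over the middle of the top edge of the wider of the two standing cards, so that the edge stands well inside the gaping jaws and the clip does not touch the card. Finish while still holding it there, squeezed fully open and still, ready for delivery notes to be slipped in beside the card: do not let go or set it down. Leave the card stands and everything else on the table where they are.

Things in the scene. Friction and masses are not known exactly. Their poses are not given: they have to be found in the camera images.
- clip: Plain steel spring clip like a wide clothes peg, 97 mm tall, about 0.09 kg, parked upright, handles up, jaws down. Origin on its pivot pin; z up through the handles, y along the pin and the jaw lips, x the squeezing direction. Jaws 56 mm wide along y reach 48 mm below the pivot (45 mm when open). Handles rise to 49 mm above it.
- clip_grip (a point): Where to grip the clip: midway between its two flat handles, 30 mm above the pivot, squeezing along the clip's x. Handles are 40 mm wide along y and stand in a V, parked 51 mm over their outer tops; fully squeezed they are parallel, about 20 mm over the outside.
- clip_jaw (a joint): Turn of each lever of the clip: 0 = closed, as parked (6 mm between lips), 0.32 rad = fully open at its stop (35 mm between lips, 15 mm between the jaw plates near the pivot). Both levers turn equally. A spring closes them: some 4 N on each handle starts the opening, 8 N holds it fully open; grip with 15 to 40 N.
- park: Parking holder fixed to the table: dark foot 70 x 90 x 12 mm with an upright fin 6 mm thick (along x), 56 mm long (along y), top 38 mm above the table. The closed clip straddles it, lips on the foot, pivot 60 mm above the table; once open it lifts straight up, 30 mm or more. Origin under its centre at table height.
- wide_card: The wider card, in a loose, heavy (0.9 kg) stand: dark foot 60 x 110 x 14 mm, upright plain card 140 mm wide (along y), 5 mm thick (along x), its top edge 115 mm above the table. Origin under its centre at table height. Faces are normal to x.
- wide_card_edge (a point): Middle of the wide card's top edge, 115 mm above the table; axes as those of wide_card.
- narrow_card: The other card, in a stand of the same kind: card 80 mm wide, 5 mm thick, top edge 95 mm above the table. Not to be clipped or moved. It and the wide card may stand in either place. Origin under its centre.
- staple_box: Bystander: box of staples lying on the table, 34 x 58 x 22 mm; origin under its centre.
- tape_measure: Bystander: tape measure, 62 x 71 x 42 mm; origin under its centre.
- note_pad: Bystander: small pad of slips, 44 x 62 x 10 mm; origin under its centre.
- marker: Bystander: capped marker lying flat, 138 mm long, 18 mm thick; origin under its centre.
- eraser: Bystander: eraser, 23 x 45 x 12 mm; origin under its centre.
- glue_stick: Bystander: glue stick standing upright, 28 mm across, 86 mm tall; origin under its centre.
There are look-alikes about, which are no part of the job. Leave any green look-alike of the park alone.

How it is judged:
By the outcome, as a careful person would: the job done as asked, in the order asked, and still so for the second after the job is handed in, while the arm keeps its last pose, push and grip.
It also fails if it takes over 32 s, if anything falls off the work surface, if the arm or the gripper's body presses on something with over 40 N, if the wrist force passes 120 N, or if a joint passes its speed limit or range.

ROBOT

A 6-joint arm with a two-finger parallel gripper is mounted at the origin on a cart in front of the work surface, level with it; the furniture and walls round the work are solid. World frame = base frame: x ahead of the robot, y to its left, z up, the work surface at z = 0. Lengths are in mm, angles in rad, forces in N, time in s.
With the tool pointing down it reaches from about 375 to 975 mm from the base axis. Payload 3.8 kg.
Tool frame: the origin (TCP) lies at the very end of the fingers, on their centre line; the grasp point (between the pads) lies 19 mm behind it; z points along the fingers, y is the line along which they close (so a half turn about z gives the same grasp; the last joint's range is limited). The gripper opens to 88 mm and grips with 3 to 60 N. Pads are 18 mm wide; open, the fingers measure 123 mm over their backs; the gripper's body (75 mm by 187 mm) begins 45 mm behind the grasp point.
Start: joints at [-1.343, 0.264, 1.604, -0, 1.274, -0.037], TCP at [176.653, -651.469, 238.706] pointing down, gripper open.
Joint ranges: [-2.63, 2.63], [-0.94, 2.18], [0.31, 2.57], [-1.31, 4.45], [0, 2.66], [-2.55, 2.55]. Speed limits (rad/s): [2.57, 2.57, 3.14, 3.14, 3.14, 3.14].

INTERFACE

Orientations are given as a 3x3 rotation matrix whose columns are the frame's x, y, z axes.
In Python, from cell import r gives the robot as it stands.
- The arm moves only by the shell command python3 -m handwheel 'ROWS' [OPENING] [FORCE]. ROWS is JSON, a list of rows, each a list of 2 entries, a list of its own where there are three numbers: the shift along the tool's x, y, z scaled (see below), then the turn, a rotation vector about the tool's x, y, z scaled (see below). In form: [[[tx, ty, tz], [ax, ay, az]], ...]. A call has 1 to 8 rows; each row shifts and turns the commanded pose from where the row before left it, along the tool's axes as they then stand; what a row does not reach is not made up. The controller multiplies each number of a shift by 0.04 m and each number of a turn by 0.08 rad. A row lasts 1/12 s, in which the tool goes at most 41.7 mm and 7.16 degrees, less where a joint would pass 70% of its speed; a pose out of reach is approached as far as the arm can. A call with a number of a shift or a turn outside -1 to 1 is refused whole. A call with a gripper value outside its range is refused whole. OPENING is the opening, from 0 (shut) to 1 (fully open), set as the call begins (- or left out, the last holds). The fingers move at their own pace and stop on an object; FORCE is the grip in N (left out, the last holds). Time passes only in rows, so rows that do not move let the fingers close. It gives the time, the measured TCP pose, the force, the opening and the grip force at its end, in the units of the state.
- r.read_state(): the state, without advancing time (a new reading comes with each control period).
- r.snapshot(name): name is "scene" or "top"; returns the picture (384x512x3 uint8, red, green, blue); there is no depth.
- r.calibration(name): a dict with "mtx" (3x3 intrinsics, pixels), "extrinsics" (4x4, takes a point from world to camera coordinates). Camera axes: x right, y up, looking along -z (the intrinsics and any distortion apply to the point x, -y, -z); pixel columns grow to the right and rows downward; lengths in mm; the calibration is good to about 2 mm. A picture is of the moment at which its call begins. calibration takes no time and is no camera call.
- r.hand_in(): hands the job in; it is judged then, once.
The state is a dict: "time_s": time; "qpos": joint angles; "joint_vel": joint speeds; "joint_efforts": joint torques, N m; "eef_pos": TCP position; "tool_rot": TCP orientation; "force": force on the tool from outside, world axes, zero at the start; "ft_torque": the same for the moment, N m; "grip_width": finger opening in mm; "finger_force": force on a finger pad.
Only numpy, scipy, OpenCV 4.12 (cv2) and the standard library are available. Lean on these libraries where they do the work, as an engineer would, in place of code of your own. Each camera call takes 0.05 s, during which the arm holds its last target. There are 200 camera calls.

## Working session

There is one attempt and no reset: what is moved stays moved. The work goes in short steps, Python scripts to look and compute and a shell command to move; the robot and the scene stay as the last step left them, time stands still between calls to the robot, and variables do not carry over. Pictures are saved under pics/ and viewed, at most 10 in all, crops included, and the job is handed in when it is done.

```bash
mkdir -p pics; ls
cat > h.py <<'E'
import numpy as np, cv2
from cell import r
def ray(cal,u,v):
    K=np.array(cal["mtx"]);E=np.array(cal["extrinsics"])
    d=np.linalg.inv(K)@[u,v,1]; d=d*[1,-1,-1]
    R=E[:3,:3]; return -R.T@E[:3,3], R.T@d
def onz(name,u,v,z):
    o,d=ray(r.calibration(name),u,v); return o+d*(z-o[2])/d[2]
def proj(name,p):
    c=r.calibration(name);E=np.array(c["extrinsics"]);q=E[:3,:3]@np.array(p,float)+E[:3,3]
    q=np.array(c["mtx"])@(q*[1,-1,-1]); return q[:2]/q[2]
def two(uv1,uv2,n1="scene",n2="top"):
    o1,d1=ray(r.calibration(n1),*uv1);o2,d2=ray(r.calibration(n2),*uv2)
    A=np.stack([d1,-d2],1);s=np.linalg.lstsq(A,o2-o1,rcond=None)[0]
    a=o1+d1*s[0];b=o2+d2*s[1];return (a+b)/2,np.linalg.norm(a-b)
def snap(n,f):
    im=r.snapshot(n)[:,:,::-1].copy();cv2.imwrite(f"pics/{f}_raw.png",im)
    return im
E
python3 - <<'E'
from h import *
a=snap("scene","s0");b=snap("top","t0")
for n in("s","t"):
    im={"s":a,"t":b}[n]; cv2.imwrite(f"pics/{n}0.png",cv2.resize(im,(800,600),interpolation=cv2.INTER_CUBIC))
for n in("scene","top"):
    c=r.calibration(n);print(n,np.round(c["mtx"],1).tolist(),np.round(ray(c,256,192),2), c.keys())
E
```

```text
pics
scene [[455.2, 0.0, 250.7], [0.0, 455.2, 191.5], [0.0, 0.0, 1.0]] [[-3.5772e+02  5.5996e+02  7.3611e+02]
 [ 7.3000e-01 -4.4000e-01 -5.2000e-01]] dict_keys(['mtx', 'extrinsics'])
top [[359.4, 0.0, 254.7], [0.0, 359.4, 190.8], [0.0, 0.0, 1.0]] [[ 4.60280e+02 -9.54000e+00  1.06015e+03]
 [ 1.10000e-01  2.00000e-02 -9.90000e-01]] dict_keys(['mtx', 'extrinsics'])
```

View pics/s0.png

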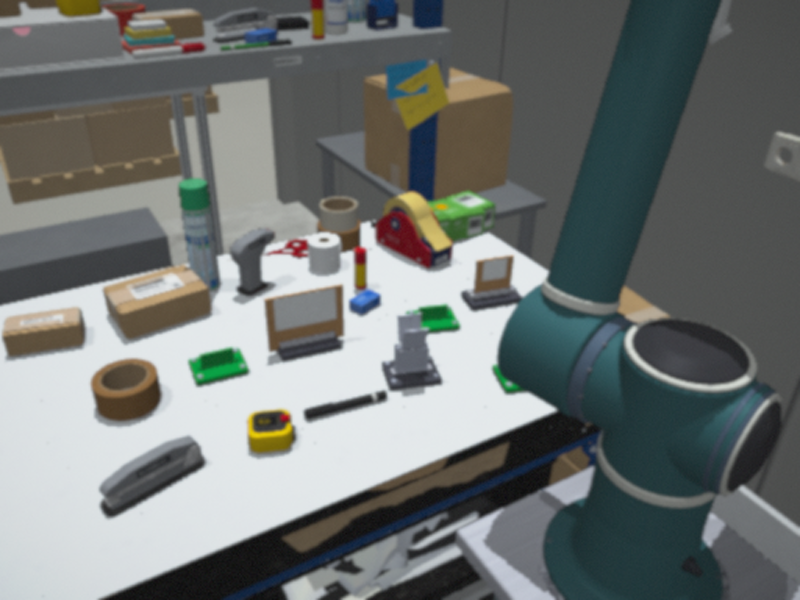

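View pics/t0.png

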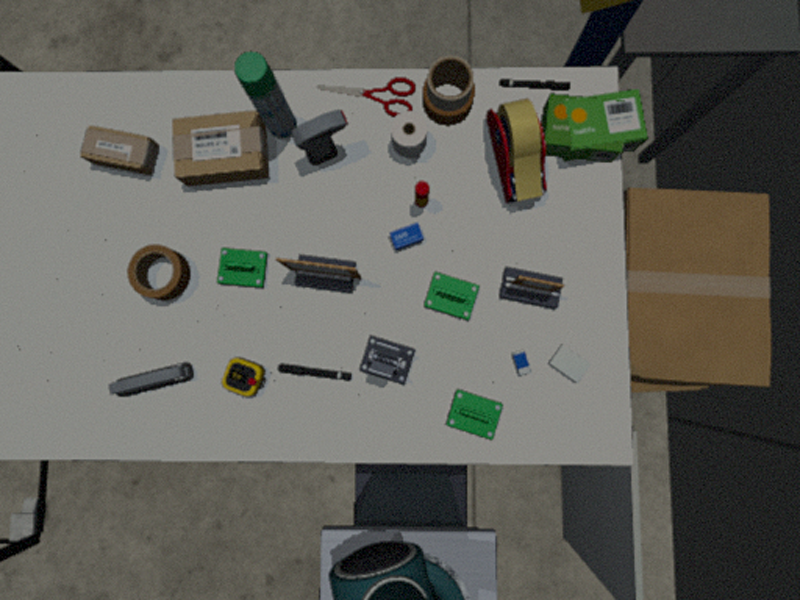

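The scene view shows the clip on its dark foot at about (410,355), the wide card at (305,320) and the narrow one at (493,280). The top view shows them at (387,359), (320,271) and (531,285). The green parks are decoys.

Run:
```python
from h import *
im=cv2.imread("pics/t0_raw.png");g=im.max(2).astype(int)
S=800/512
print(proj("top",[176,-651,238]),proj("top",[0,0,0]))
K=np.ones((3,3),np.uint8)
for n,(u,v),w,z in(("park",(387,359),34,12),("wide",(325,271),48,14),("narrow",(531,288),40,14)):
    u,v,w=int(u/S),int(v/S),int(w/S)
    sub=im[v-w:v+w,u-w:u+w]
    m=(sub.max(2)<95).astype(np.uint8)*255
    m=cv2.morphologyEx(m,cv2.MORPH_CLOSE,np.ones((7,7)))
    cs=cv2.findContours(m,0,2)[0];c=max(cs,key=cv2.contourArea).reshape(-1,2)+[u-w,v-w]
    P=np.array([onz("top",*p,z)[:2] for p in c],np.float32)
    b=cv2.minAreaRect(P);print(n,np.round(b[0]),np.round(b[1]),round(b[2],1),np.round(cv2.boxPoints(b)).tolist())
ca=cv2.imread("pics/t0_raw.png")[145:255,165:275];ca=cv2.resize(ca,(600,600),interpolation=2)
s=cv2.imread("pics/s0_raw.png")[170:260,160:295];s=cv2.resize(s,(800,533),interpolation=2)
cv2.imwrite("pics/t1.png",cv2.convertScaleAbs(ca,alpha=1.5));cv2.imwrite("pics/s1.png",s)
```

```text
[563.78479529 365.26141403] [260.44359318 395.80441461]
park [450.  39.] [97. 94.] 72.1 [[390.0, 7.0], [479.0, -22.0], [509.0, 70.0], [420.0, 99.0]]
wide [623. 170.] [158.  63.] 83.0 [[582.0, 95.0], [645.0, 87.0], [664.0, 244.0], [601.0, 252.0]]
narrow [ 595. -228.] [111.  63.] 78.0 [[552.0, -276.0], [614.0, -289.0], [637.0, -180.0], [575.0, -167.0]]
```

View pics/t1.png

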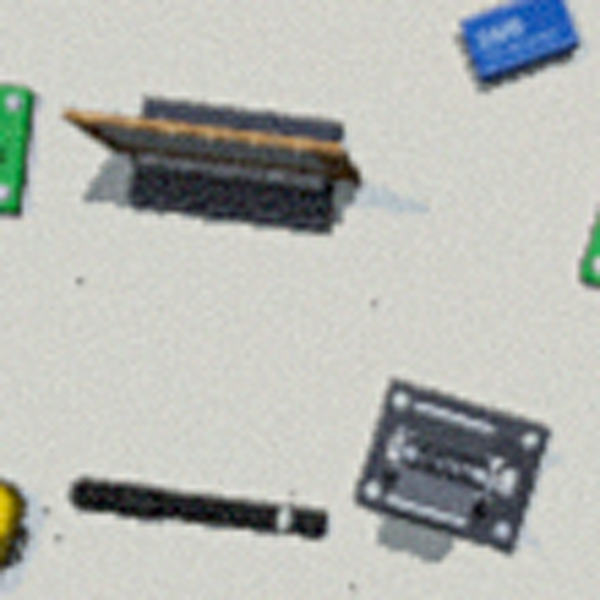

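View pics/s1.png

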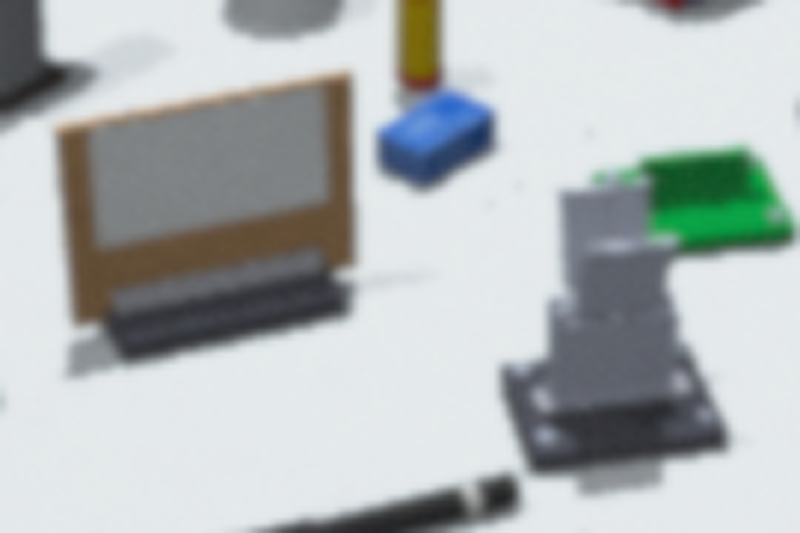

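The top crop shows the park foot corners at (393,380), (550,430), (512,552) and (357,502), with handle tops at (412,402)-(495,432) and (385,495)-(465,525). The card's top edge runs (65,112)-(340,148). In the scene crop the card's top edge runs (55,128)-(350,73).

Run:
```python
from h import *
T=lambda p:(p[0]/5.4545+165-.4,p[1]/5.4545+145-.4)
Sc=lambda p:(p[0]/5.926+160-.4,p[1]/5.926+170-.4)
pk=np.array([onz("top",*T(p),12) for p in[(393,380),(550,430),(512,552),(357,502)]])
cf=np.array([onz("top",*T(p),14) for p in[(145,97),(343,122),(330,232),(130,205)]])
for n,q in(("park",pk),("foot",cf)):
    print(n,q.mean(0).round(1),[np.linalg.norm(q[i]-q[i-1]).round() for i in range(4)]," y-axis deg",np.degrees(np.arctan2(*(q[0]+q[3]-q[1]-q[2])[[0,1]])).round(1),"x-axis",np.degrees(np.arctan2(*(q[0]+q[1]-q[2]-q[3])[[1,0]])).round(1))
h=[onz("top",*T(p),109) for p in[(412,402),(495,432),(465,525),(385,495)]];print("handles",np.round(h).tolist(),np.mean(h,0))
for a,b in(((65,112),(55,128)),((340,148),(350,73))):
    print("card",two(Sc(b),T(a)),onz("top",*T(a),115),onz("scene",*Sc(b),115))
for b in [(562,190),(650,180),(585,245),(680,238)]: print("h scene",onz("scene",*Sc(b),109).round())
s=r.read_state();print(s)
```

```text
park [460.2  38.7  12. ] [np.float64(67.0), np.float64(88.0), np.float64(67.0), np.float64(86.0)]  y-axis deg 17.3 x-axis -16.6
foot [622.2 156.9  14. ] [np.float64(60.0), np.float64(109.0), np.float64(60.0), np.float64(110.0)]  y-axis deg 7.4 x-axis -6.2
handles [[491.0, 54.0, 109.0], [477.0, 14.0, 109.0], [432.0, 28.0, 109.0], [446.0, 67.0, 109.0]] [461.35599067  40.80767839 109.        ]
card (array([632.75013918, 226.91224419, 112.8647146 ]), np.float64(0.4806357010727815)) [632.23708557 226.16141304 115.        ] [629.57957008 228.21591575 115.        ]
card (array([614.71670797,  90.38446783, 112.61108951]), np.float64(0.4255649126790162)) [614.44286275  90.31446154 115.        ] [610.82429471  92.03342696 115.        ]
h scene [486.  52. 109.]
h scene [474.  15. 109.]
h scene [444.  65. 109.]
h scene [430.  28. 109.]
{'time_s': 0.1, 'qpos': array([-1.34289829e+00,  2.64679832e-01,  1.60521802e+00,  5.63183673e-06,
        1.27371223e+00, -3.68665163e-02]), 'joint_vel': array([-4.52539462e-04, -2.30063768e-03, -1.23921424e-03,  7.27977781e-05,
        1.52688764e-03,  1.10588588e-03]), 'joint_efforts': array([ 1.88132622e-04, -5.03619075e+01, -3.58071077e+01,  7.30058597e-02,
        2.33408797e-02, -5.28368355e-05]), 'eef_pos': array([ 176.51290763, -650.85110356,  237.52164044]), 'tool_rot': array([[ 9.65154590e-01,  2.61679986e-01, -4.50551330e-04],
       [ 2.61680361e-01, -9.65152590e-01,  1.96647608e-03],
       [ 7.97366479e-05, -2.01585384e-03, -9.99997965e-01]]), 'force': array([ 0.96799335,  0.01579602, -0.4770524 ]), 'ft_torque': array([ 0.02678286,  0.03693499, -0.06268483]), 'finger_force': 0.0, 'grip_width': 88.37817309714859}
```

The measurements agree: clip at (460.5, 40) with yaw -17°, card edge middle at (622.5, 158) with yaw -7.4°. First I'll turn and lift.

```bash
python3 -m handwheel '[[[0,0,-0.2],[0,0,-1]],[[0,0,-0.2],[0,0,-1]],[[0,0,-0.2],[0,0,-1]],[[0,0,-0.2],[0,0,-1]],[[0,0,0],[0,0,-1]],[[0,0,0],[0,0,-1]],[[0,0,0],[0,0,-1]],[[0,0,0],[0,0,-1]]]' 1
python3 -m handwheel '[[[0,0,0],[0,0,-1]],[[0,0,0],[0,0,-1]],[[0,0,0],[0,0,-1]],[[0,0,0],[0,0,-1]],[[0,0,0],[0,0,-0.6]],[[0.5,0,0],[0,0,0]],[[0.9,0,0],[0,0,0]],[[1,0,0],[0,0,0]]]'
```

```text
time_s: 0.77
eef_pos: [176.6, -651.1, 270.0]
tool_rot: [[0.615, 0.789, -0.0], [0.789, -0.615, 0.001], [0.001, -0.001, -1.0]]
force: [-0.2, 0.9, 0.4]
grip_width: 87.6
finger_force: 0.0
time_s: 1.43
eef_pos: [204.4, -559.3, 269.5]
tool_rot: [[0.295, 0.955, -0.0], [0.955, -0.295, 0.001], [0.001, -0.001, -1.0]]
force: [-0.0, 0.1, 1.1]
grip_width: 88.0
finger_force: 0.0
```

```bash
python3 -m handwheel '[[[0.95,0.1,0],[0,0,0]],[[0.95,0.1,0],[0,0,0]],[[0.95,0.1,0],[0,0,0]],[[0.95,0.1,0],[0,0,0]],[[0.95,0.1,0],[0,0,0]],[[0.95,0.1,0],[0,0,0]],[[0.95,0.1,0],[0,0,0]],[[0.95,0.1,0],[0,0,0]]]'
python3 -m handwheel '[[[0.95,0.1,0.2],[0,0,0]],[[0.95,0.1,0.2],[0,0,0]],[[0.95,0.1,0.2],[0,0,0]],[[0.95,0.1,0.2],[0,0,0]],[[0.95,0.1,0.2],[0,0,0]],[[0.95,0.1,0.2],[0,0,0]],[[0.7,0.1,0.2],[0,0,0]],[[0,0,0],[0,0,0]]]'
```

```text
time_s: 2.1
eef_pos: [324.7, -276.6, 270.4]
tool_rot: [[0.294, 0.956, -0.0], [0.956, -0.294, 0.0], [0.0, -0.0, -1.0]]
force: [0.7, 0.1, -0.4]
grip_width: 88.1
finger_force: 0.0
time_s: 2.77
eef_pos: [426.7, -37.8, 212.8]
tool_rot: [[0.289, 0.957, -0.002], [0.957, -0.289, 0.002], [0.002, -0.003, -1.0]]
force: [-0.1, 0.3, -0.2]
grip_width: 88.5
finger_force: 0.0
```

```bash
python3 -m handwheel '[[[0.8,0.1,0],[0,0,0]],[[0.7,0.1,0],[0,0,0]],[[0.4,0.05,0.3],[0,0,0]],[[0.2,0,0.5],[0,0,0]],[[0,0,0.5],[0,0,0]],[[0,0,0],[0,0,0]],[[0,0,0],[0,0,0]]]'
python3 - <<'E'
from h import *
a=snap("scene","s2");b=snap("top","t2")
u,v=proj("scene",[460,40,110]).astype(int)
c=cv2.resize(a[v-45:v+45,u-45:u+45],(600,600),interpolation=2)
cv2.imwrite("pics/s2.png",c);print(u,v,r.read_state()["eef_pos"])
E
```

```text
time_s: 3.35
eef_pos: [459.4, 34.9, 161.6]
tool_rot: [[0.294, 0.956, -0.004], [0.956, -0.294, -0.0], [-0.001, -0.004, -1.0]]
force: [0.1, 0.3, 0.5]
grip_width: 87.9
finger_force: 0.0
263 204 [461.26150749  34.78087314 163.65683632]
```

View pics/s2.png

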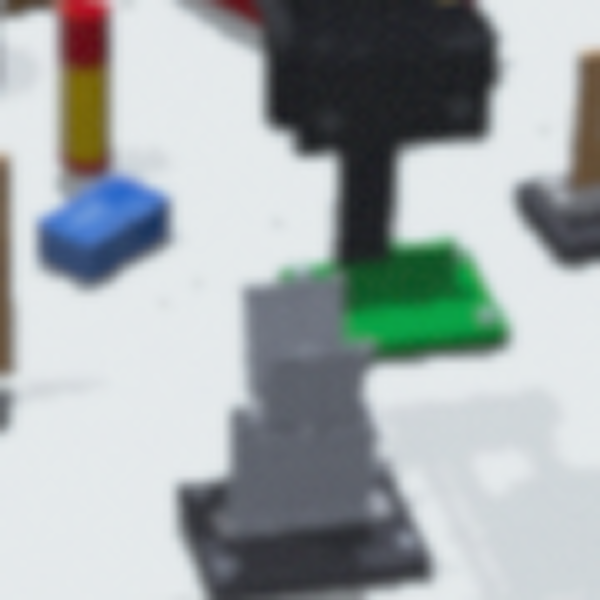

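The finger tip shows at crop (366,258) and the handle tops at (295,285) and (310,350). I'll compare these with the projections to check for a camera offset.

Run:
```python
from h import *
u,v=263,204
s=r.read_state();R=np.array(s["tool_rot"]);p=s["eef_pos"]
f=lambda q:((proj("scene",q)-[u-45,v-45])*600/90).round()
for y in(-44,-62,44,62):
  for x in(-9,9): print(y,x,f(p+R@[x,y,0]))
cy,sy=np.cos(np.radians(-17)),np.sin(np.radians(-17))
for X in(-25.5,25.5):
  for Y in(-20,20):
    print("handle",X,Y,f([460.5+cy*X-sy*Y,40+sy*X+cy*Y,109]))
t=cv2.imread("pics/t2_raw.png")
uu,vv=proj("top",[460,40,110]).astype(int)
cv2.imwrite("pics/t2.png",cv2.convertScaleAbs(cv2.resize(t[vv-45:vv+45,uu-45:uu+45],(600,600),interpolation=2),alpha=2))
g=lambda q:((proj("top",q)-[uu-45,vv-45])*600/90).round()
for y in(-62,62):print("top tip",g(p+R@[0,y,0]))
```

```text
-44 -9 [374. 238.]
-44 9 [326. 243.]
-62 -9 [388. 264.]
-62 9 [339. 269.]
44 -9 [314. 120.]
44 9 [268. 125.]
62 -9 [302.  98.]
62 9 [257. 102.]
handle -25.5 -20 [373. 338.]
handle -25.5 20 [269. 350.]
handle 25.5 -20 [338. 267.]
handle 25.5 20 [238. 278.]
top tip [259. 458.]
top tip [359. 138.]
```

View pics/t2.png

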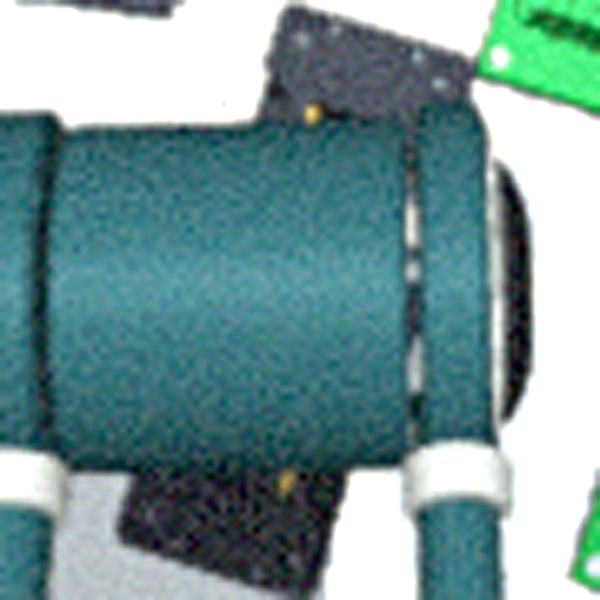

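The fingers straddle the clip to within a few mm (finger tip at crop (363,258) against a predicted (363,266)). I'll lower and squeeze.

```bash
python3 -m handwheel '[[[0.06,-0.06,0.4],[0,0,0]],[[0,0,0.5],[0,0,0]],[[0,0,0.5],[0,0,0]],[[0,0,0.4],[0,0,0]],[[0,0,0.3],[0,0,0]],[[0,0,0.15],[0,0,0]],[[0,0,0],[0,0,0]],[[0,0,0],[0,0,0]]]'
python3 -m handwheel '[[[0,0,0],[0,0,0]],[[0,0,0],[0,0,0]]]'
```

```text
time_s: 4.12
eef_pos: [460.1, 38.1, 73.7]
tool_rot: [[0.294, 0.956, 0.001], [0.956, -0.294, 0.0], [0.0, 0.001, -1.0]]
force: [0.2, -0.2, -0.2]
grip_width: 87.9
finger_force: 0.0
time_s: 4.28
eef_pos: [460.5, 38.3, 74.1]
tool_rot: [[0.294, 0.956, 0.003], [0.956, -0.294, 0.0], [0.001, 0.002, -1.0]]
force: [-0.3, 0.5, 0.6]
grip_width: 88.0
finger_force: 0.0
```

```bash
python3 -m handwheel '[[[0,0,0.07],[0,0,0]],[[0,0,0],[0,0,0]],[[0,0,0],[0,0,0]],[[0,0,0],[0,0,0]],[[0,0,0],[0,0,0]],[[0,0,0],[0,0,0]],[[0,0,0],[0,0,0]],[[0,0,0],[0,0,0]]]' 0 28
python3 -m handwheel '[[[0,0,0],[0,0,0]],[[0,0,0],[0,0,0]],[[0,0,0],[0,0,0]],[[0,0,0],[0,0,0]],[[0,0,0],[0,0,0]],[[0,0,0],[0,0,0]]]'
```

```text
time_s: 4.95
eef_pos: [459.9, 38.4, 71.0]
tool_rot: [[0.294, 0.956, 0.001], [0.956, -0.294, 0.0], [0.0, 0.001, -1.0]]
force: [-1.5, -0.9, 7.8]
grip_width: 37.0
finger_force: 6.7
time_s: 5.45
eef_pos: [457.9, 39.1, 71.7]
tool_rot: [[0.294, 0.956, -0.004], [0.956, -0.294, 0.001], [0.0, -0.004, -1.0]]
force: [-9.6, 3.5, 19.2]
grip_width: 21.8
finger_force: 29.3
```

```bash
python3 -m handwheel '[[[0,-0.05,-0.05],[0,0,0]],[[0,-0.03,-0.05],[0,0,0]],[[0,0,-0.05],[0,0,0]],[[0,0,0],[0,0,0]],[[0,0,0],[0,0,0]]]'
python3 - <<'E'
from h import *
a=snap("scene","s3");c=cv2.resize(a[159:249,218:308],(600,600),interpolation=2);cv2.imwrite("pics/s3.png",c)
E
```

```text
time_s: 5.87
eef_pos: [456.2, 39.3, 75.8]
tool_rot: [[0.294, 0.956, 0.0], [0.956, -0.294, -0.0], [-0.0, 0.0, -1.0]]
force: [0.5, -0.2, -0.8]
grip_width: 17.8
finger_force: 28.0
```

View pics/s3.png

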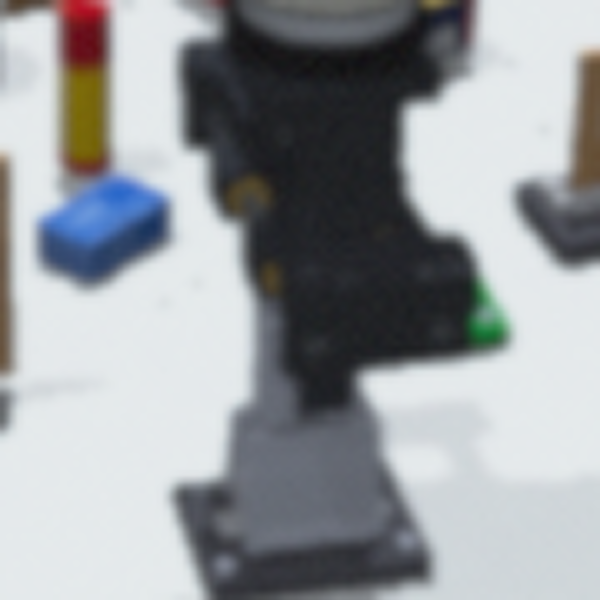

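The clip is squeezed fully open and free of the foot, with forces near zero; its jaws span crop x 230-385. Next is lift, then turn and carry.

```bash
python3 -m handwheel '[[[0,0,-0.2],[0,0,0]],[[0,0,-0.4],[0,0,0]],[[0,0,-0.5],[0,0,0]],[[0,0,-0.6],[0,0,0]],[[0,0,-0.6],[0,0,-0.7]],[[0,0,-0.6],[0,0,-0.7]],[[0,0,-0.4],[0,0,-0.7]],[[0,0,-0.2],[0,0,0]]]'
python3 -m handwheel '[[[0.2,0.2,0],[0,0,0]],[[0.4,0.4,0],[0,0,0]],[[0.5,0.6,0],[0,0,0]],[[0.6,0.6,0],[0,0,0]],[[0.6,0.6,0],[0,0,0]],[[0.5,0.6,0],[0,0,0]],[[0.4,0.5,0],[0,0,0]],[[0.2,0.2,0],[0,0,0]]]'
python3 -m handwheel '[[[0,0,0],[0,0,0]],[[0,0,0],[0,0,0]],[[0,0,0],[0,0,0]]]'
```

```text
time_s: 6.58
eef_pos: [457.7, 39.3, 219.2]
tool_rot: [[0.128, 0.992, 0.005], [0.992, -0.128, 0.0], [0.001, 0.005, -1.0]]
force: [0.3, 0.0, -1.2]
grip_width: 17.6
finger_force: 28.0
time_s: 7.25
eef_pos: [622.5, 157.1, 213.3]
tool_rot: [[0.13, 0.992, -0.002], [0.992, -0.13, 0.0], [-0.0, -0.002, -1.0]]
force: [-0.2, -0.4, -1.5]
grip_width: 17.8
finger_force: 28.0
time_s: 7.5
eef_pos: [619.2, 154.4, 214.7]
tool_rot: [[0.13, 0.991, -0.003], [0.991, -0.13, -0.001], [-0.001, -0.002, -1.0]]
force: [-0.3, -0.5, -0.4]
grip_width: 17.4
finger_force: 28.0
```

Run:
```python
from h import *
a=snap("scene","s4");u,v=proj("scene",[622,158,140]).astype(int);print(u,v)
c=cv2.resize(a[v-50:v+50,u-50:u+50],(600,600),interpolation=2);cv2.imwrite("pics/s4.png",c)
s=r.read_state();p=s["eef_pos"];R=np.array(s["tool_rot"]);print(p)
f=lambda q:((proj("scene",q)-[u-50,v-50])*6).round()
for X,z in((-10,-38+27),(-17.5+0,56),(17.5,56)):
  for Y in(-28,28): print("clip",X,Y,f(p+R@[Y,X,z]))
for Y in(-20,20):print("handle bottom-ish top",f(p+R@[Y,-10,-38]))
for x in(-9,9):print("finger",f(p+R@[x,-27,0]))
```

```text
194 177
[619.25699548 154.28148469 215.20625505]
clip -10 -28 [372. 128.]
clip -10 28 [244. 149.]
clip -17.5 -28 [383. 275.]
clip -17.5 28 [258. 297.]
clip 17.5 -28 [359. 239.]
clip 17.5 28 [237. 261.]
handle bottom-ish top [351.  73.]
handle bottom-ish top [259.  88.]
finger [342. 176.]
finger [301. 183.]
```

View pics/s4.png

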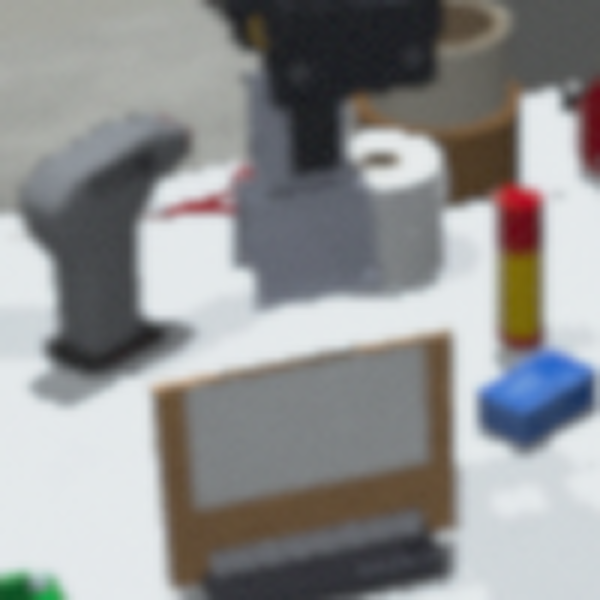

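The open clip hangs above the card: near lip (258,307)-(380,285), card top edge (155,388)-(450,333). The clip sits about 4-5 mm low in the grip. I'll correct and lower part-way.

```bash
python3 -m handwheel '[[[0.05,0.05,0],[0,0,0]],[[0.04,0.02,0],[0,0,0]],[[0,0,0.2],[0,0,0]],[[0,0,0.3],[0,0,0]],[[0,0,0.3],[0,0,0]],[[0,0,0.2],[0,0,0]],[[0,0,0],[0,0,0]],[[0,0,0],[0,0,0]]]'
python3 - <<'E'
from h import *
P=[r.read_state()["eef_pos"]]
a=snap("scene","s5");P.append(r.read_state()["eef_pos"]);r.snapshot("top");P.append(r.read_state()["eef_pos"])
c=cv2.resize(a[140:215,150:240],(800,667)[:2],interpolation=2)[:600];cv2.imwrite("pics/s5.png",c);print(P)
E
```

```text
time_s: 8.22
eef_pos: [622.8, 157.9, 174.1]
tool_rot: [[0.13, 0.992, -0.003], [0.992, -0.13, -0.001], [-0.001, -0.003, -1.0]]
force: [-0.1, 0.1, -0.9]
grip_width: 17.6
finger_force: 28.0
[array([622.78249448, 157.94350727, 174.10061876]), array([623.52560145, 158.08007294, 175.20559798]), array([624.01182119, 158.21436336, 175.96583534])]
```

View pics/s5.png

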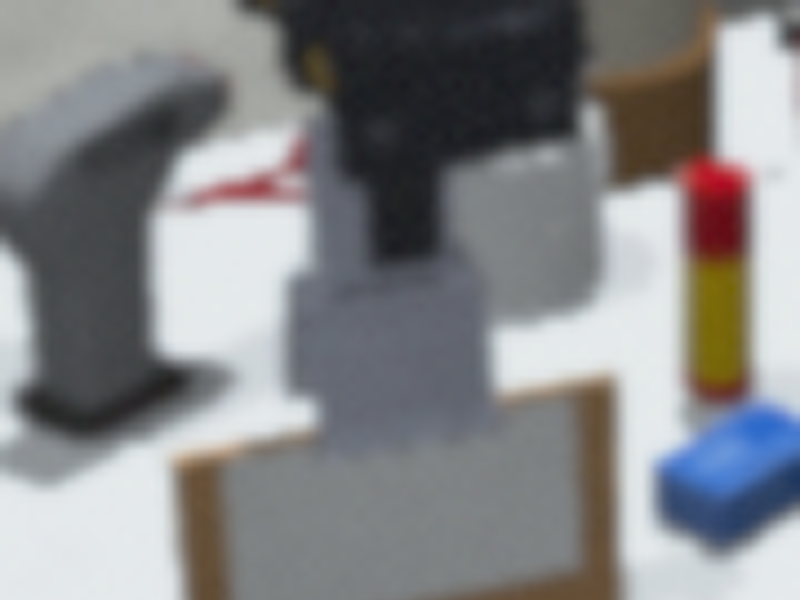

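The front lip (320,455)-(500,430) is in front of the card edge (175,455)-(615,375). The rear lip (290,393) lies behind it, and the midpoint sits on the edge and its centre. I'll lower about 23 mm.

```bash
python3 -m handwheel '[[[0,0,0.1],[0,0,0]],[[0,0,0.15],[0,0,0]],[[0,0,0.15],[0,0,0]],[[0,0,0.1],[0,0,0]],[[0,0,0.08],[0,0,0]],[[0,0,0],[0,0,0]],[[0,0,0],[0,0,0]],[[0,0,0],[0,0,0]]]'
python3 -m handwheel '[[[0,0,0],[0,0,0]],[[0,0,0],[0,0,0]],[[0,0,0],[0,0,0]],[[0,0,0],[0,0,0]]]'
python3 - <<'E'
from h import *
a=snap("scene","s6");s=r.read_state();print(s["eef_pos"],s["force"],s["ft_torque"])
c=cv2.resize(a[140:207,150:240],(800,596),interpolation=2);cv2.imwrite("pics/s6.png",c)
E
```

```text
time_s: 8.98
eef_pos: [624.0, 158.2, 152.9]
tool_rot: [[0.13, 0.992, 0.0], [0.992, -0.13, 0.0], [0.0, 0.0, -1.0]]
force: [-0.4, -0.9, -0.9]
grip_width: 17.6
finger_force: 28.0
time_s: 9.32
eef_pos: [623.9, 158.2, 153.0]
tool_rot: [[0.13, 0.992, 0.0], [0.992, -0.13, 0.0], [0.0, 0.0, -1.0]]
force: [0.0, 0.6, -1.5]
grip_width: 17.9
finger_force: 28.0
[623.90861539 158.21725616 152.88812437] [-0.22331216 -0.36276483 -0.28859071] [-0.00459234 -0.06965506  0.04482849]
```

View pics/s6.png

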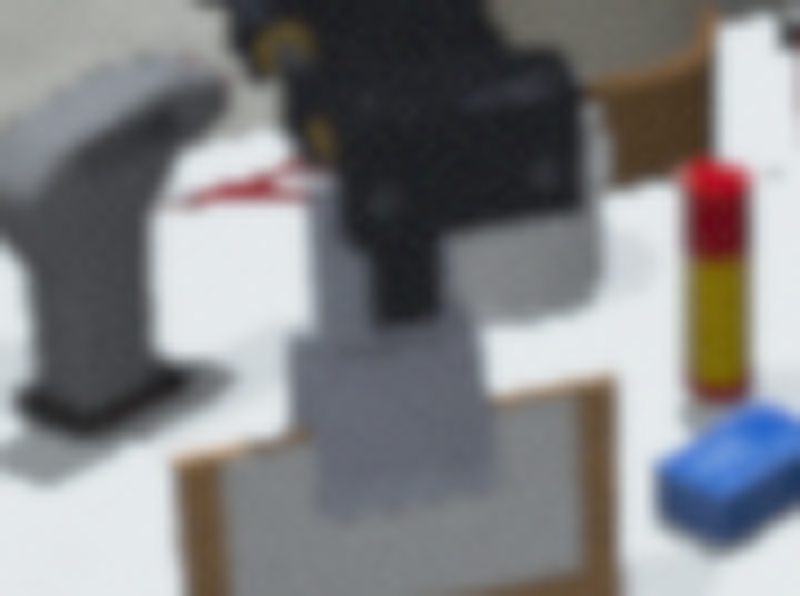

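The front lip (318,520)-(495,485) is about 20 mm below the card edge. The rear jaw goes behind the card, the card hasn't moved and there's no contact force, so I'll hand in.

```bash
python3 -c "
from cell import r
print(r.hand_in())"
```

```text
the job is handed in; nothing more can be done
None
```

I handed the job in at about 9.5 s of the 32 s with the clip held squeezed fully open over the middle of the wide card's top edge. The edge stands about 20 mm inside the jaws, there was no contact force, and the card looked unmoved in the last camera view.

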